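# Put the amber bottle on the bottle roller

## Robot

A 6-joint arm with a two-finger parallel gripper is mounted at the origin on a cart in front of the work surface, level with it; the furniture and walls round the work are solid. World frame = base frame: x ahead of the robot, y to its left, z up, the work surface at z = 0. Lengths are in m, angles in rad, forces in N, time in s.
With the tool pointing down it reaches from about 0.4 to 0.825 m from the base axis. Payload 7 kg.
Tool frame: the origin (TCP) lies midway between the tips of the shut fingers; the grasp point (between the pads) lies 19 mm behind it; z points along the fingers, y is the line along which they close (so a half turn about z gives the same grasp; the last joint's range is limited). The gripper opens to 85 mm and grips with 20 to 120 N. Pads are 22 mm wide; open, the fingers measure 114 mm over their backs; the gripper's body (76 mm by 85 mm) begins 54 mm behind the grasp point. The pads swing forward as they close: fully open they stand 13 mm farther back than shut.
Start: joints at [1.389, 0.359, 0.012, 0, -1.224, -0.288], TCP at [0.306, 0.602, 0.231] pointing down, gripper open.
Joint ranges: [-3.07, 3.07], [-1.43, 2.12], [-1.02, 1.25], [-3.03, 1.67], [-3.05, -0], [-3.03, 3.03]. Speed limits (rad/s): [2.39, 2.39, 3.01, 3.14, 3.14, 3.14].

## Interface

Orientations are given as a unit quaternion [x, y, z, w].
In Python, from rig import observe, grab_frame, close_job gives the robot as it stands.
- The arm moves only by the tool servo_tool, never from a script. Its argument "plan" is a list of rows, each an object with "translation": the shift along the tool's x, y, z in m, a list of three; "twist": the turn about the tool's z in rad. In form: [{"translation": [x, y, z], "twist": twist}, ...]. A call has 1 to 10 rows; each row is the pose to reach, as a shift and turn from the pose commanded when the call began, along the tool's axes at that moment; what a row does not reach only later rows make up. A row lasts 1/12 s, in which the tool goes at most 41.7 mm and 7.16 degrees, less where a joint would pass 70% of its speed; a pose out of reach is approached as far as the arm can. A call with a gripper value outside its range is refused whole. "claw" is the opening, from 0 (shut) to 1 (fully open), set as the call begins (left out, the last holds). The fingers move at their own pace and stop on an object; "force" is the grip in N (left out, the last holds). Time passes only in rows, so rows that repeat a pose let the fingers close. It gives the time, the measured TCP pose, the force, the opening and the grip force at its end, in the units of the state.
- observe(): the state, without advancing time (a new reading comes with each control period).
- grab_frame(name): name is "side" or "top" or "wrist"; returns a dict with "frame" (420x560x3 uint8, red, green, blue), "range_z" (420x560 float32, m along the optical axis (not along the pixel's ray), 0 where there is no reading), "intrinsics" (3x3 intrinsics, pixels), "cam_to_world" (4x4, takes a point from camera to world coordinates); the wrist camera has in their place "T_tool_cam" (4x4, takes a point from camera to tool coordinates, whose origin is the TCP and whose axes are the flange's). Camera axes: x right, y down, z forward; pixel columns grow to the right and rows downward; lengths in m; the calibration is good to about 2 mm. A picture is of the moment at which its call begins: read the wrist's pose just before it.
- close_job(): hands the job in; it is judged then, once.
The state is a dict: "t": time; "joint_positions": joint angles; "joint_velocities": joint speeds; "effort": joint torques, N m; "ee_pos": TCP position; "eef_rot": TCP orientation; "wrist_force": force on the tool from outside, world axes, zero at the start; "wrist_torque": the same for the moment, N m; "width": finger opening in m; "grasp_force": force on a finger pad.
Only numpy, scipy, OpenCV 4.12 (cv2) and the standard library are available. Lean on these libraries where they do the work, as an engineer would, in place of code of your own. Each camera call takes 0.05 s, during which the arm holds its last target. There are 200 camera calls.

## Task

Slide open the clear cover above the amber bottle in the dry store, lift the bottle out by its cap and park it leaning in the groove of the angled V-block, letting go of it. Then take it again round its body, lay it lengthwise on the two rollers of the bottle roller, and slide the store's cover fully shut again. Leave the red-capped jar and the other things on the bench alone.

Things in the scene. Friction and masses are not known exactly. Their poses are not given: they have to be found in the camera images.
- amber_bottle: closed amber bottle with a black cap, 114 mm tall; body 58 mm in diameter up to about 80 mm, then a sloping shoulder, cap 46 mm in diameter from 98 to 114 mm; 0.17 to 0.34 kg. Origin at the centre of its underside, z towards the cap. Starts upright in either compartment of the store; pinched by the cap it swings easily about the line between the fingers
- bottle_mid (a point): the middle of the bottle on its axis, 57 mm above its underside
- store: fixed white dry store, clear front window, two clear sliding covers on top: 150 mm (its x) by 220 (its y), rails up to 139. Origin at the centre of its underside, z up, y along the covers' tracks. Floor 6 mm thick; a partition at y = 0 parts the left (+y) from the right (-y) compartment, each 103 mm (y) by 140 (x). With a cover open, the mouth is 83 mm (y) by 130 (x)
- cover_left (a joint): slide of the left cover (upper track, its top 135.5 mm above the bench), which lies over the left (+y) compartment: 0 = shut, grows to 0.084 m as it slides towards -y of the store, over the right cover; it stays where left, friction about 1.2 N
- cover_right (a joint): slide of the right cover (lower track, its top 128.5 mm above the bench), which lies over the right (-y) compartment: 0 = shut, grows to 0.084 m as it slides towards +y of the store, under the left cover; stays where left, friction about 1.2 N
- cover_left_grip (a point): middle of the top edge of the left cover's blue grip bar, 158 mm above the bench: an upright bar 72 mm long (store x), 10 mm thick (store y), standing 22 mm above its cover, 13 mm in from the store's left end when shut; can be pushed or pinched
- cover_right_grip (a point): the same on the right cover, 13 mm in from the store's right end when shut; it stands 30 mm above its own cover and 22 mm above the left cover's top
- rest: fixed V-block on a dark plate 76 mm (its x) by 140 (its y); origin centre of underside, z up. Its 90 degree groove, 54 mm wide, 82 long, leans 45 degrees, rising towards its own -y, open upwards and to +y; polished, toe plate at its foot. A parked bottle has its underside on the toe plate, cap up towards -y, axis along (0, -0.707, 0.707). The block stays 15 mm below the bottle's axis
- rest_toe (a point): where the centre of the bottle's underside lies when it is properly parked in the groove; 45 mm above the bench
- rest_mid (a point): where the middle of the bottle (point bottle_mid) lies when it is properly parked in the groove, 57 mm from rest_toe along the groove
- mixer: fixed bottle roller: white housing 130 mm (its x) by 165 (its y), two black rubber rollers along its y, 26 mm in diameter, 142 long, axes 40 mm apart and 58 mm above the bench; they turn, stiffly. End plates (inner faces at y = -72 and +72 mm) reach 71 mm above the bench. Origin at the centre of the underside, z up
- mixer_mid (a point): where the middle of the bottle lies when it rests centred on both rollers, 95 mm above the bench; the bottle's axis then lies along the mixer's y, cap to either end, and the bottle's lowest line is 66 mm above the bench
- red_cap_jar: white jar with a red cap, 46 mm in diameter and 71 mm tall, standing in the other compartment; origin at the centre of its underside
- beaker: glass beaker 89 x 99 x 150 mm standing behind the bottle roller; origin at the centre of its underside
- wash_bottle: white wash bottle with a red cap, 206 mm tall, behind the bottle roller; origin at the centre of its underside
- timer: white digital timer 62 x 66 x 17 mm lying on the stone slab to the right; origin at the centre of its underside

How it is judged:
On the way, in this order (a step that is already met when the one before it is completed fails the run):
1. the cover above the bottle's compartment is slid open while the bottle still stands in it (((y of amber_bottle in the frame of store above 0.02 m and z of amber_bottle in the frame of store below 0.02 m and value of joint cover_left above 0.06 m) or (y of amber_bottle in the frame of store below -0.02 m and z of amber_bottle in the frame of store below 0.02 m and value of joint cover_right above 0.06 m))), for 0.1 s.
2. the bottle is held by its cap and lifted clear of the store (z of amber_bottle in the frame of store above 0.08 m and z of the grasp point in the frame of amber_bottle above 0.09 m and contact force between amber_bottle and the fingers above 1 N), for 0.1 s.
3. the bottle leans in the groove of the angled V-block, at rest and let go (distance between bottle_mid and rest_mid below 0.015 m and angle between amber_bottle's own z axis and vertical between 0.66 and 0.91 rad and contact force between amber_bottle and the fingers below 0.05 N and contact force between amber_bottle and rest above 0.5 N and linear speed of amber_bottle below 0.02 m/s), for 0.2 s.
4. the bottle is held round its body and lifted off the angled block (distance between bottle_mid and rest_mid above 0.03 m and z of the grasp point in the frame of amber_bottle between 0.01 and 0.085 m and contact force between amber_bottle and the fingers above 1 N and contact force between amber_bottle and rest below 0.05 N), for 0.1 s.
5. the bottle lies lengthwise on both rollers, let go (x of bottle_mid in the frame of mixer between -0.008 and 0.008 m and z of bottle_mid in the frame of mixer between 0.089 and 0.101 m and y of bottle_mid in the frame of mixer between -0.018 and 0.018 m and angle between the z axis of amber_bottle and the y axis of mixer, either way round below 0.12 rad and contact force between amber_bottle and the fingers below 0.05 N), for 0.2 s.
At the end, for the whole second after the job is handed in: The amber bottle lies at rest on both rollers between the end plates, its axis within 0.12 rad of the rollers' and its middle within 8 mm across and 18 mm along the rollers of their middle; both covers of the store are within 8 mm of shut; the red-capped jar stands upright in its compartment (x of bottle_mid in the frame of mixer between -0.008 and 0.008 m and z of bottle_mid in the frame of mixer between 0.089 and 0.101 m and y of bottle_mid in the frame of mixer between -0.018 and 0.018 m and angle between the z axis of amber_bottle and the y axis of mixer, either way round below 0.12 rad and linear speed of amber_bottle below 0.02 m/s and value of joint each of cover_left, cover_right below 0.008 m and angle between red_cap_jar's own z axis and vertical below 0.2 rad); the robot touches nothing.
It fails at once if the red-capped jar is moved more than 30 mm (distance of red_cap_jar from where it was at the start of the episode above 0.03 m).
It fails at once if the beaker, wash bottle or timer is moved more than 30 mm (distance of any of beaker, wash_bottle, timer from where it was at the start of the episode above 0.03 m).
It also fails if it takes over 66 s, if anything falls off the work surface, if the arm or the gripper's body presses on something with over 40 N, if the wrist force passes 120 N, or if a joint passes its speed limit or range.

## Working session

There is one attempt and no reset: what is moved stays moved. The work goes in short steps, Python scripts to look and compute and a tool call to move; the robot and the scene stay as the last step left them, time stands still between calls to the robot, and variables do not carry over. Pictures are saved under pics/ and viewed, at most 10 in all, crops included, and the job is handed in when it is done.

Besides the shell and the picture viewer there is one more tool, called after ">>>" in YAML: its name, and indented under it one key for each argument. servo_tool: Moves the arm, as the interface text tells. Its arguments: {"type":"object","properties":{"plan":{"type":"array"},"claw":{"type":"number"},"force":{"type":"number"}},"required":["plan"]}

```bash
mkdir -p pics; ls; cat > h.py <<'E'
import numpy as np, cv2
from rig import observe, grab_frame, close_job
from scipy.spatial.transform import Rotation as R
def cloud(name):
    s=observe(); f=grab_frame(name); z=f["range_z"]; K=np.array(f["intrinsics"])
    v,u=np.mgrid[0:z.shape[0],0:z.shape[1]]
    P=np.stack([(u-K[0,2])/K[0,0]*z,(v-K[1,2])/K[1,1]*z,z,np.ones_like(z)],-1)
    if "cam_to_world" in f: T=np.array(f["cam_to_world"])
    else:
        W=np.eye(4); W[:3,:3]=R.from_quat(s["eef_rot"]).as_matrix(); W[:3,3]=s["ee_pos"]; T=W@np.array(f["T_tool_cam"])
    X=(P@T.T)[...,:3]; X[z==0]=np.nan
    return f["frame"],X,T,K
E
python3 - <<'E'
from h import *
s=observe(); print(s)
for n in ["side","top"]:
    im,X,T,K=cloud(n); np.savez(n+".npz",im=im,X=X,T=T,K=K); print(n,T.round(3),K)
    cv2.imwrite(f"pics/{n}0.png",im[...,::-1])
E
```

```text
pics
{'t': 0.0, 'joint_positions': array([ 1.38907516e+00,  3.59380939e-01,  1.10402357e-02, -3.39797310e-04,
       -1.22406780e+00, -2.88142305e-01]), 'joint_velocities': array([ 0.00239275, -0.00126832,  0.00240447,  0.00066364,  0.00122219,
        0.00111412]), 'effort': array([ 2.93734383e-04, -5.83326817e+01,  2.93429875e+01,  6.93676919e+00,
       -5.89060161e-03,  3.71286660e-06]), 'ee_pos': array([0.30539999, 0.60142214, 0.23036127]), 'eef_rot': array([ 9.72516435e-01, -2.32832792e-01, -1.16643071e-04,  8.13442596e-04]), 'wrist_force': array([1.40503378, 0.01521329, 1.32421295]), 'wrist_torque': array([ 0.00321332, -0.04645262,  0.00731129]), 'grasp_force': 0.0, 'width': 0.08560665822076992}
side [[-0.942  0.149 -0.301  0.956]
 [ 0.336  0.424 -0.841  1.006]
 [ 0.002 -0.893 -0.449  0.624]
 [ 0.     0.     0.     1.   ]] [[391.83915227   0.         282.25787383]
 [  0.         391.83915227 212.7744972 ]
 [  0.           0.           1.        ]]
top [[-0.023 -0.995  0.096  0.475]
 [-1.     0.024  0.013  0.032]
 [-0.016 -0.096 -0.995  1.448]
 [ 0.     0.     0.     1.   ]] [[487.67859275   0.         274.26531392]
 [  0.         487.67859275 210.56009256]
 [  0.           0.           1.        ]]
```

View pics/side0.png

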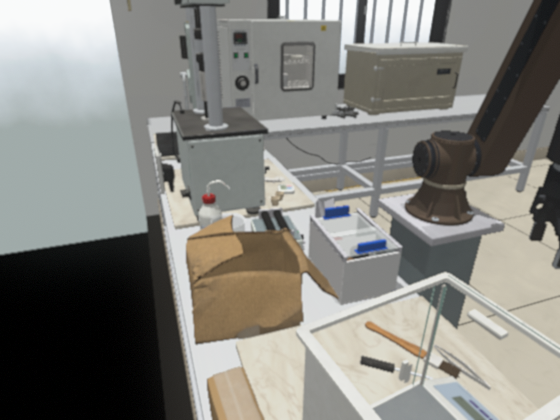

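View pics/top0.png

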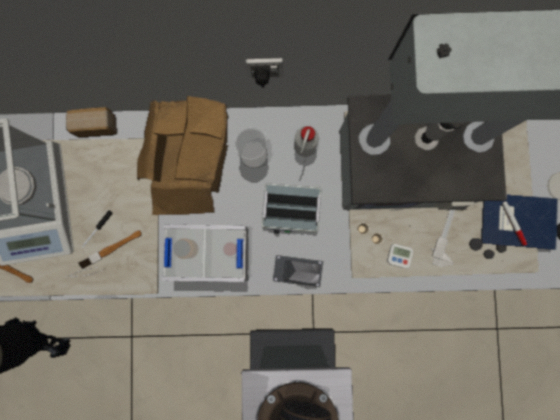

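The side view shows the store at about (355,250) with two blue grips. The top view shows the store at (163-247, 225-290), the V-block at (298,270) and the roller at (291,208).

```bash
python3 - <<'E'
from h import *
d=np.load("top.npz"); im,X=d["im"],d["X"]
c=im[180:300,150:335]; c=cv2.resize(c,None,fx=4.3,fy=4.3,interpolation=cv2.INTER_CUBIC); 
c=np.clip(c.astype(float)*1.5,0,255).astype(np.uint8)
cv2.imwrite("pics/topcrop.png",c[...,::-1])
hsv=cv2.cvtColor(im,cv2.COLOR_RGB2HSV)
blue=(hsv[...,0]>105)&(hsv[...,0]<130)&(hsv[...,1]>150)
n,l,st,ce=cv2.connectedComponentsWithStats(blue.astype(np.uint8))
for i in range(1,n):
    if st[i,4]>30 and 150<ce[i][0]<260: p=X[l==i]; print(st[i],ce[i],np.nanmedian(p,0),np.nanmin(p,0),np.nanmax(p,0)); 
def rect(name,us,vs,zlo,zhi):
    m=np.zeros(im.shape[:2],bool); m[vs[0]:vs[1],us[0]:us[1]]=1
    m&=(X[...,2]>zlo)&(X[...,2]<zhi)
    r=cv2.minAreaRect(X[m][:,:2].astype(np.float32)*1000); print(name,m.sum(),r,X[m].mean(0))
rect("store",(155,255),(218,298),.125,.145)
rect("restplate",(265,335),(250,292),.004,.03)
rect("rest",(265,335),(250,292),.03,.12)
rect("mixerplates",(255,330),(178,238),.05,.085)
rect("mixer",(255,330),(178,238),.012,.085)
for v in range(184,236,4): print(v,[round(float(a)*1000) for a in X[v,258:326:4,2]])
print()
for v in range(252,292,3): print(v,[round(float(a)*1000) for a in X[v,268:330:4,2]])
E
```

```text
[165 239   6  28 154] [167.47402597 252.22077922] [0.49606002 0.33556939 0.1550485 ] [0.45886428 0.33097271 0.1333765 ] [0.53111431 0.34236842 0.16460008]
[237 240   5  27 117] [239.20512821 253.68376068] [0.48635234 0.14509434 0.15656677] [0.45452923 0.13943518 0.1258093 ] [0.52320268 0.15377868 0.16385192]
store 4067 ((493.21954345703125, 241.91909790039062), (220.54380798339844, 151.02479553222656), 87.75428009033203) [0.49233339 0.24339602 0.13350421]
restplate 756 ((435.63824462890625, -18.457847595214844), (203.02601623535156, 119.49700164794922), 88.68299865722656) [ 0.43952873 -0.00457547  0.01046442]
rest 617 ((434.4071044921875, -21.10232925415039), (99.08135223388672, 53.97007369995117), 81.25215148925781) [ 0.43369741 -0.02396814  0.05666608]
mixerplates 1061 ((618.9089965820312, 1.5200729370117188), (161.32369995117188, 76.47087097167969), 84.1798095703125) [0.61914593 0.00163341 0.06806621]
mixer 2568 ((613.3828735351562, 2.2786865234375), (164.7452392578125, 143.7039031982422), 83.94770812988281) [0.61590719 0.00273252 0.05099707]Traceback (most recent call last):
  File "<stdin>", line 20, in <module>
ValueError: cannot convert float NaN to integer
```

View pics/topcrop.png

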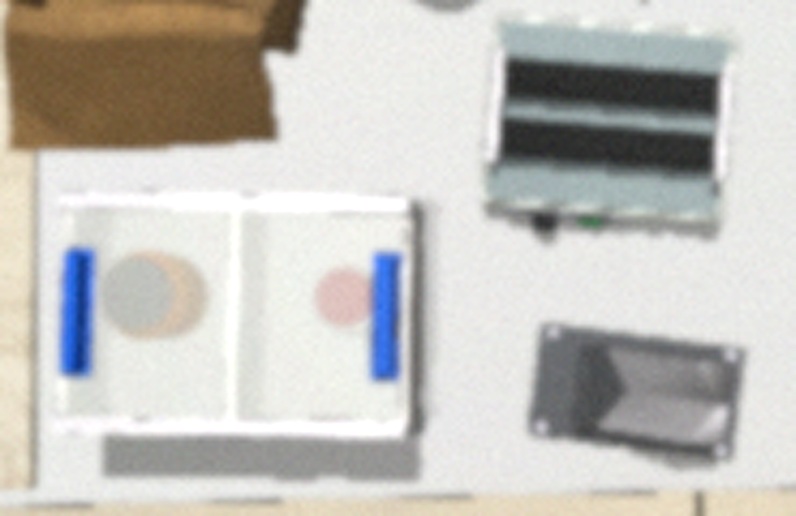

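The amber bottle (cap at crop (138,293)) is in the left compartment and the jar is in the right. The V-block's toe end is on the image left, so its +y is near world +y.

```bash
cat >> h.py <<'E'
def ray(T,K,u,v,z):
    d=T[:3,:3]@np.linalg.inv(K)@[u,v,1]; return T[:3,3]+d*(z-T[2,3])/d[2]
def need(p,yaw=None):
    s=observe(); M=R.from_quat(s["eef_rot"]).as_matrix()
    psi=np.arctan2(M[1,0],M[0,0]); print("t",round(s["t"],2),"tcp",s["ee_pos"].round(4),"yaw",round(np.degrees(psi),2),"w",round(s["width"],4),"gf",s["grasp_force"],"F",s["wrist_force"].round(1))
    if p is not None:
        X=np.array([np.cos(psi),np.sin(psi),0]);Y=np.array([np.sin(psi),-np.cos(psi),0])
        d=np.array(p)-s["ee_pos"]; print("shift",(X@d).round(4),(Y@d).round(4),(-d[2]).round(4), "twist",None if yaw is None else round((psi-np.radians(yaw)+np.pi)%(2*np.pi)-np.pi,4))
E
python3 - <<'E'
from h import *
d=np.load("top.npz"); im,X,T,K=[d[k] for k in ("im","X","T","K")]
q=lambda a,b:(150+(a+.5)/4.3-.5,180+(b+.5)/4.3-.5)
print("cap",ray(T,K,*q(138,293),.120),"body",ray(T,K,*q(165,297),.086-.006),"jar",ray(T,K,*q(343,297),.077))
print("depth at cap",X[248,182],X[249,196])
sc=[ray(T,K,*q(*c),.008)[:2] for c in [(552,333),(731,355),(722,450),(543,427)]]
print("rest screws",np.round(sc,4),"mean",np.mean(sc,0)); a=(sc[0]+sc[3]-sc[1]-sc[2])/2; print(a,np.degrees(np.arctan2(a[1],a[0])))
ro=[[ray(T,K,*q(*c),.071)[:2] for c in r] for r in [[(506,78),(720,92)],[(502,138),(716,153)]]]
for r in ro: e=r[0]-r[1]; print("roller",np.round(r,4),np.linalg.norm(e),np.degrees(np.arctan2(e[1],e[0])))
print(np.mean(ro,(0,1)))
for v in range(252,292,3): print(v,[int(np.nan_to_num(a)*1000) for a in X[v,268:330:3,2]])
need([0.494+0.004,0.36,0.20],-92.7)
E
```

```text
cap [0.50723108 0.30453839 0.12      ] body [0.50520151 0.29509032 0.08      ] jar [0.50256647 0.17916909 0.077     ]
depth at cap [0.50634209 0.30198693 0.12861477] [0.50273186 0.2637754  0.1301114 ]
rest screws [[ 0.4761  0.0439]
 [ 0.4584 -0.0778]
 [ 0.3944 -0.0697]
 [ 0.4126  0.0515]] mean [ 0.43538387 -0.01301413]
[0.01795261 0.12141336] 81.58898752064987
roller [[ 0.6446  0.0698]
 [ 0.6318 -0.0712]] 0.14161615244811138 84.80995374019518
roller [[ 0.6048  0.0733]
 [ 0.5915 -0.0673]] 0.14127150019791582 84.57873203679432
[0.61818111 0.00115416]
252 [3, -3, -2, -2, 0, -2, 0, 1, 0, 0, 0, 4, 0, -5, -2, 2, 1, 0, 3, -4, 1]
255 [1, -2, -1, 7, 1, 0, -2, 0, 0, -3, -1, 0, 0, -4, -2, 0, -1, -1, -1, -2, 0]
258 [-3, 5, -1, 0, 18, 13, 8, 11, 5, 0, 10, 3, 3, -8, 1, 4, 2, -2, -2, 2, 5]
261 [-1, 0, 3, 6, 5, 9, 45, 39, 35, 43, 8, 6, 9, 15, 7, 5, 10, 15, 13, 2, 4]
264 [3, -2, 1, 15, 9, 11, 42, 35, 25, 36, 48, 55, 65, 72, 79, 90, 84, 58, 5, 5, 2]
267 [0, -2, -1, 14, 10, 4, 43, 36, 29, 25, 33, 46, 54, 67, 72, 88, 82, 71, 11, -2, 1]
270 [0, 0, 4, 8, 0, 13, 44, 36, 22, 22, 24, 36, 45, 55, 61, 74, 78, 65, 1, 4, 1]
273 [2, 6, 7, 9, 8, 12, 47, 38, 24, 23, 33, 42, 40, 50, 51, 63, 69, 69, -4, -6, 1]
276 [-6, -4, 9, 9, 5, 38, 35, 35, 35, 41, 45, 54, 58, 61, 69, 77, 74, 12, 1, -3, 5]
279 [-3, -1, 9, 13, 10, 8, 13, 37, 42, 48, 58, 61, 65, 72, 75, 84, 74, 5, 3, 0, 0]
282 [-1, 1, -2, 2, -1, 1, 9, 9, 9, 12, 7, 6, 12, 84, 93, 82, 71, 15, 1, 5, -4]
285 [-5, 2, 0, 2, 0, -1, 0, 1, 1, -3, 1, 0, 0, 1, 10, 8, 16, 8, -2, 0, 3]
288 [-1, -2, 0, 3, -2, 3, 2, -1, -4, -2, -2, -1, 0, 0, 0, 0, -2, 1, 4, 0, -2]
291 [1, -2, 2, 0, 0, 3, 0, 0, 3, 2, 3, 5, 0, -3, 4, 2, -2, 0, -2, 2, -1]
t 0.1 tcp [0.3054 0.6015 0.2305] yaw -26.92 w 0.085 gf 0.0 F [-1.1 -0.6 -0.1]
shift 0.2811 0.1281 0.0305 twist 1.148
```

>>> servo_tool:
  plan:
    - {"translation": [0.03,0.012,0.003],"twist": 0.115}
    - {"translation": [0.06,0.024,0.006],"twist": 0.23}
    - {"translation": [0.09,0.036,0.009],"twist": 0.345}
    - {"translation": [0.12,0.048,0.012],"twist": 0.46}
    - {"translation": [0.15,0.06,0.015],"twist": 0.575}
    - {"translation": [0.18,0.072,0.018],"twist": 0.69}
    - {"translation": [0.21,0.085,0.021],"twist": 0.805}
    - {"translation": [0.24,0.098,0.025],"twist": 0.92}
    - {"translation": [0.273,0.113,0.03],"twist": 1.035}
    - {"translation": [0.273,0.113,0.03],"twist": 1.148}
  claw: 0

```text
t: 0.93
ee_pos: [0.4999, 0.3727, 0.1998]
eef_rot: [-0.687, 0.727, -0.0, -0.001]
wrist_force: [-1.2, 1.4, -0.8]
width: -0.0001
grasp_force: 0.0
```

```bash
python3 -c "
from h import *
need([0.4985,0.377,0.146],-92.7)"
```

```text
t 0.93 tcp [0.4999 0.3727 0.1998] yaw -93.24 w -0.0001 gf 0.0 F [-1.2  1.4 -0.8]
shift -0.0042 0.0016 0.0538 twist -0.0094
```

>>> servo_tool:
  plan:
    - {"translation": [-0.002,0.001,0.027],"twist": -0.009}
    - {"translation": [-0.002,0.001,0.054],"twist": -0.009}
    - {"translation": [-0.001,0.001,0.054],"twist": -0.009}
    - {"translation": [0.013,0.001,0.054],"twist": -0.009}
    - {"translation": [0.028,0.001,0.054],"twist": -0.009}
    - {"translation": [0.043,0.001,0.054],"twist": -0.009}
    - {"translation": [0.058,0.001,0.054],"twist": -0.009}
    - {"translation": [0.073,0.001,0.054],"twist": -0.009}
    - {"translation": [0.087,0.001,0.054],"twist": -0.009}
    - {"translation": [0.1,0.001,0.054],"twist": -0.009}

```text
t: 1.77
ee_pos: [0.4925, 0.2763, 0.1484]
eef_rot: [-0.693, 0.72, -0.0, 0.001]
wrist_force: [1.4, 1.8, 2.4]
width: -0.0002
grasp_force: 0.9
```

>>> servo_tool:
  plan:
    - {"translation": [0,0,0],"twist": 0}
    - {"translation": [-0.012,0,0],"twist": 0}
    - {"translation": [-0.02,0,-0.04],"twist": 0}
    - {"translation": [-0.02,0,-0.08],"twist": 0}
    - {"translation": [-0.01,0,-0.12],"twist": 0}
    - {"translation": [-0.01,0,-0.12],"twist": 0}
  claw: 1

```text
t: 2.27
ee_pos: [0.4955, 0.2893, 0.276]
eef_rot: [-0.694, 0.72, -0.001, 0.006]
wrist_force: [1.1, 0.4, 1.3]
width: 0.0721
grasp_force: 0.0
```

```bash
python3 - <<'E'
from h import *
need(None)
im,X,T,K=cloud("wrist"); np.savez("w1.npz",im=im,X=X,T=T,K=K); print(T.round(3))
im2=cloud("top")[0]
cv2.imwrite("pics/w1.png",im[...,::-1])
E
```

```text
t 2.27 tcp [0.4955 0.2893 0.276 ] yaw -92.1 w 0.0721 gf 0.0 F [1.1 0.4 1.3]
[[-0.999  0.031  0.021  0.49 ]
 [ 0.036  0.942  0.333  0.204]
 [-0.009  0.334 -0.943  0.419]
 [ 0.     0.     0.     1.   ]]
```

View pics/w1.png

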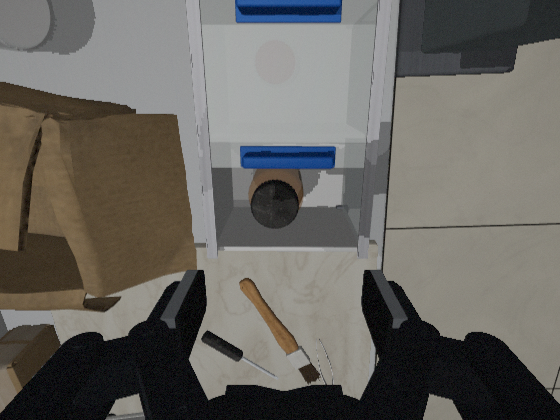

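The cover is open and the black cap is visible at about (275,205) in the wrist view, with the bar at (287,157).

```bash
python3 - <<'E'
from h import *
d=np.load("w1.npz"); im,X,T,K=[d[k] for k in ("im","X","T","K")]
m=np.zeros(im.shape[:2],bool); m[170:235,240:310]=1
c=m&(abs(X[...,2]-.12)<.007)&(im.max(-1)<90)
(cx,cy),r=cv2.minEnclosingCircle(X[c][:,:2].astype(np.float32)*1000)
print("cap",c.sum(),X[c].mean(0),np.median(X[c],0),cx,cy,r, ray(T,K,275,204,.12))
hsv=cv2.cvtColor(im,cv2.COLOR_RGB2HSV); b=(hsv[...,0]>105)&(hsv[...,0]<130)&(hsv[...,1]>150)
for r in [(0,30),(135,175)]:
    k=np.zeros_like(b); k[r[0]:r[1],220:360]=1; k&=b&(X[...,2]>.15); print("bar",np.median(X[k],0),X[k].min(0),X[k].max(0))
s=(X[...,2]>.133)&(X[...,2]<.143); s[:,:180]=0;s[:,400:]=0
rails=[X[s&(np.arange(560)<285)],X[s&(np.arange(560)>=285)]]
for q in rails: print("railx",np.percentile(q[:,0],[5,50,95]))
cp=np.median(X[c],0)
need([cp[0],cp[1],.20],-92.7)
E
```

```text
cap 1763 [0.50505342 0.30555867 0.12006969] [0.50506999 0.30534521 0.12026737] 505.42962646484375 307.1283874511719 23.246240615844727 [0.50434029 0.30452759 0.12      ]
bar [0.48724376 0.1489252  0.15800556] [0.45113207 0.14503822 0.15000081] [0.52279353 0.1517805  0.16073738]
bar [0.49079178 0.25637212 0.15823405] [0.45602401 0.25124049 0.15028006] [0.52738455 0.2630809  0.16045654]
railx [0.49582659 0.53350184 0.56316904]
railx [0.41768139 0.44763906 0.4871415 ]
t 2.37 tcp [0.493  0.2886 0.2694] yaw -92.17 w 0.0846 gf 0.0 F [-0.2  0.6 -1.6]
shift -0.0172 -0.0114 0.0694 twist 0.0092
```

>>> servo_tool:
  plan:
    - {"translation": [-0.01,-0.006,0.025],"twist": 0.009}
    - {"translation": [-0.017,-0.012,0.05],"twist": 0.009}
    - {"translation": [-0.017,-0.012,0.065],"twist": 0.009}
    - {"translation": [-0.017,-0.012,0.065],"twist": 0.009}
    - {"translation": [-0.017,-0.012,0.065],"twist": 0.009}
    - {"translation": [-0.017,-0.012,0.065],"twist": 0.009}
  claw: 0.75

```text
t: 2.87
ee_pos: [0.5054, 0.3044, 0.2027]
eef_rot: [-0.69, 0.723, -0.0, -0.0]
wrist_force: [-1.3, 0.8, -0.3]
width: 0.0639
grasp_force: 0.0
```

```bash
python3 -c "
from h import *
need([0.5052,0.3057,0.095],-92.7)"
```

```text
t 2.87 tcp [0.5054 0.3044 0.2027] yaw -92.67 w 0.0639 gf 0.0 F [-1.3  0.8 -0.3]
shift -0.0013 0.0003 0.1077 twist 0.0004
```

>>> servo_tool:
  plan:
    - {"translation": [-0.001,0,0.03],"twist": 0}
    - {"translation": [-0.001,0,0.06],"twist": 0}
    - {"translation": [-0.001,0,0.09],"twist": 0}
    - {"translation": [-0.001,0,0.108],"twist": 0}
    - {"translation": [-0.001,0,0.108],"twist": 0}
    - {"translation": [-0.001,0,0.108],"twist": 0}

```text
t: 3.37
ee_pos: [0.5056, 0.3054, 0.0951]
eef_rot: [-0.69, 0.723, -0.0, -0.0]
wrist_force: [-0.5, 0.3, 0.7]
width: 0.0642
grasp_force: 0.0
```

>>> servo_tool:
  plan:
    - {"translation": [0,0,0],"twist": 0}
    - {"translation": [0,0,0],"twist": 0}
    - {"translation": [0,0,0],"twist": 0}
    - {"translation": [0,0,0],"twist": 0}
    - {"translation": [0,0,0],"twist": 0}
    - {"translation": [0,0,0],"twist": 0}
  claw: 0.4
  force: 30

```text
t: 3.87
ee_pos: [0.5065, 0.3063, 0.0969]
eef_rot: [-0.691, 0.723, -0.0, 0.002]
wrist_force: [-0.3, -1.0, 7.0]
width: 0.0435
grasp_force: 29.9
```

>>> servo_tool:
  plan:
    - {"translation": [0,0,-0.01],"twist": 0}
    - {"translation": [0,0,-0.03],"twist": 0}
    - {"translation": [0,0,-0.055],"twist": 0}
    - {"translation": [0,0,-0.085],"twist": 0}
    - {"translation": [0,0,-0.115],"twist": 0}
    - {"translation": [0,0,-0.145],"twist": 0}
    - {"translation": [0,0,-0.165],"twist": 0}
    - {"translation": [0,0,-0.175],"twist": 0}
    - {"translation": [0,0,-0.175],"twist": 0}
    - {"translation": [0,0,-0.175],"twist": 0}

```text
t: 4.7
ee_pos: [0.5046, 0.305, 0.2689]
eef_rot: [-0.69, 0.724, 0.0, -0.0]
wrist_force: [-0.3, -0.3, -4.6]
width: 0.0435
grasp_force: 30.2
```

```bash
python3 - <<'E'
from h import *
need([0.435,0.03,0.27],-98.4)
im,X,T,K=cloud("wrist"); cv2.imwrite("pics/w2.png",im[...,::-1])
im,X,T,K=cloud("side"); cv2.imwrite("pics/s2.png",im[120:330,200:480,::-1])
E
```

```text
t 4.7 tcp [0.5046 0.305  0.2689] yaw -92.71 w 0.0435 gf 30.158688304709358 F [-0.3 -0.3 -4.6]
shift 0.278 0.0565 -0.0011 twist 0.0993
```

View pics/w2.png

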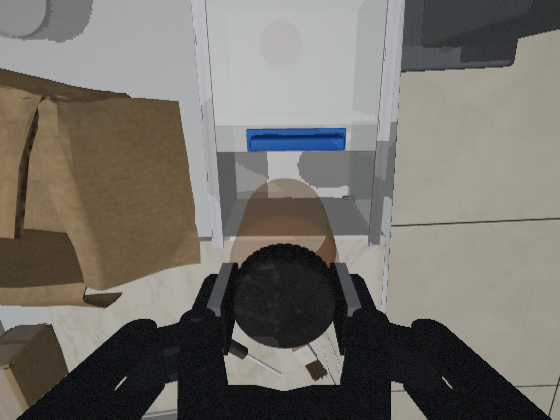

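>>> servo_tool:
  plan:
    - {"translation": [0.008,0.002,0],"twist": 0.0}
    - {"translation": [0.025,0.006,0],"twist": 0.01}
    - {"translation": [0.05,0.012,0],"twist": 0.02}
    - {"translation": [0.085,0.02,0],"twist": 0.04}
    - {"translation": [0.12,0.03,0],"twist": 0.06}
    - {"translation": [0.155,0.038,0],"twist": 0.08}
    - {"translation": [0.188,0.046,0],"twist": 0.1}
    - {"translation": [0.215,0.053,0],"twist": 0.1}
    - {"translation": [0.232,0.057,0],"twist": 0.1}
    - {"translation": [0.238,0.058,0],"twist": 0.1}

```text
t: 5.63
ee_pos: [0.4342, 0.0674, 0.2685]
eef_rot: [-0.653, 0.758, 0.0, -0.001]
wrist_force: [-0.2, -0.3, -3.1]
width: 0.0429
grasp_force: 30.2
```

>>> servo_tool:
  plan:
    - {"translation": [0,0,0],"twist": 0}
    - {"translation": [0,0,0],"twist": 0}
    - {"translation": [0,0,0],"twist": 0}

```text
t: 5.88
ee_pos: [0.4363, 0.0707, 0.2689]
eef_rot: [-0.653, 0.757, 0.0, -0.0]
wrist_force: [-0.3, -0.0, -2.9]
width: 0.0429
grasp_force: 30.2
```

```bash
python3 - <<'E'
from h import *
need(None)
im,X,T,K=cloud("wrist"); np.savez("w3.npz",im=im,X=X,T=T,K=K); cv2.imwrite("pics/w3.png",im[...,::-1]); print(T.round(3))
E
```

```text
t 5.88 tcp [0.4363 0.0707 0.2689] yaw -98.41 w 0.0429 gf 30.18060528715523 F [-0.3 -0.  -2.9]
[[-0.989  0.138  0.047  0.423]
 [ 0.146  0.935  0.324 -0.013]
 [ 0.001  0.327 -0.945  0.412]
 [ 0.     0.     0.     1.   ]]
```

View pics/w3.png

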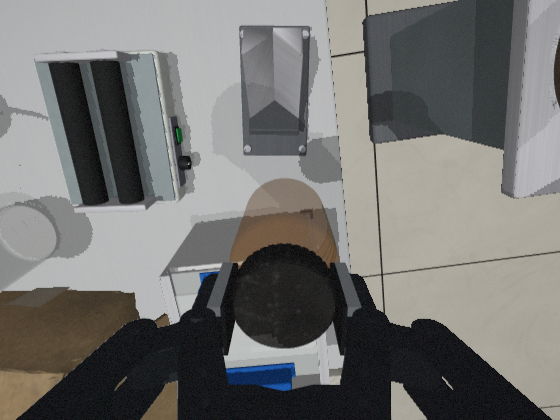

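The V-block (screws at (245,33), (305,33), (304,150), (247,150)) and the rollers (50-145, 60-205) are clear, and the bottle hangs upright.

```bash
python3 - <<'E'
from h import *
d=np.load("w3.npz"); im,X,T,K=[d[k] for k in ("im","X","T","K")]
sc=np.array([ray(T,K,u,v,.008)[:2] for u,v in [(245,33),(305,33),(304,150),(247,150)]])
c=sc.mean(0); a=(sc[2]+sc[3]-sc[0]-sc[1])/2; b=(sc[1]+sc[2]-sc[0]-sc[3])/2
print("screws",sc.round(4),c,np.linalg.norm(a),np.linalg.norm(b),np.degrees(np.arctan2(a[1],a[0])),np.degrees(np.arctan2(b[1],b[0]))+180+90)
m=np.zeros(im.shape[:2],bool); m[20:162,230:318]=1
P=X[m]; P=P[np.isfinite(P).all(1)]
pl=P[(P[:,2]>.003)&(P[:,2]<.1)]; r=cv2.minAreaRect((pl[:,:2]*1000).astype(np.float32)); print("all rect",r)
th=np.arctan2(a[1],a[0]); print("yaw",np.degrees(th)-90)
ey=np.array([np.cos(th),np.sin(th)]); ex=np.array([ey[1],-ey[0]])
q=np.c_[(P[:,:2]-c)@ex,(P[:,:2]-c)@ey,P[:,2]]*1000
for y in range(-60,60,6):
    row=[]
    for x in range(-32,33,4):
        k=(abs(q[:,0]-x)<2)&(abs(q[:,1]-y)<2); row.append(int(np.median(q[k,2])) if k.any() else -1)
    print(y,row)
# groove faces fit: z+y = k + |x-x0|*sqrt2... 
k=(abs(q[:,0])<24)&(q[:,1]>-45)&(q[:,1]<10)&(q[:,2]>25)
g=q[k]; 
from scipy.optimize import least_squares
f=lambda p: g[:,2]+g[:,1]-p[0]-np.sqrt(2)*abs(g[:,0]-p[1])
s=least_squares(f,[0,0],loss="soft_l1",f_scale=3); print("fit",s.x,"res",np.median(abs(s.fun)),len(g))
y0=s.x[0]+13
print("toe y local",y0,"toe world",c+ex*s.x[1]/1000+ey*y0/1000)
E
```

```text
screws [[ 0.455  -0.0794]
 [ 0.3909 -0.0699]
 [ 0.4078  0.0552]
 [ 0.4758  0.0452]] [ 0.43238168 -0.01220759] 0.12627073174584194 0.06676897746895268 81.4128999683755 441.6173469691979
all rect ((440.9023132324219, -14.776542663574219), (140.96450805664062, 91.60504150390625), 81.33637237548828)
yaw -8.587100031624502
-60 [13, 14, 68, 68, 69, 68, 68, 68, 68, 68, 69, 68, 68, 68, 68, -1, -1]
-54 [10, 71, 73, 73, 72, 73, 73, 72, 73, 73, 73, 73, 73, 73, 72, 73, -1]
-48 [10, -1, 78, 79, 78, 79, 79, 76, 71, 73, 78, 79, 78, 78, 78, 80, -1]
-42 [10, -1, 85, 84, 84, 82, 76, 70, 65, 68, 73, 78, 83, 85, 84, 85, -1]
-36 [10, -1, 90, 87, 82, 75, 70, 64, 59, 61, 68, 73, 79, 84, 89, 91, -1]
-30 [10, 10, 87, 81, 76, 71, 65, 59, 53, 55, 62, 67, 73, 78, 84, 87, -1]
-24 [10, 10, 80, 75, 70, 64, 58, 53, 47, 49, 56, 61, 67, 72, 77, 81, -1]
-18 [10, 11, 75, 69, 64, 58, 53, 47, 41, 44, 49, 54, 61, 66, 72, 75, -1]
-12 [9, 10, 69, 63, 58, 53, 47, 41, 35, 38, 43, 48, 55, 60, 66, 69, -1]
-6 [10, 10, 63, 58, 53, 47, 42, 35, 29, 32, 38, 43, 49, 54, 59, 63, -1]
0 [10, 10, 57, 51, 45, 40, 35, 29, 23, 26, 31, 37, 43, 49, 54, 58, 10]
6 [10, 9, 50, 45, 39, 34, 29, 22, 17, 19, 26, 31, 37, 42, 48, 51, 11]
12 [10, 10, 44, 40, 34, 28, 23, 23, 23, 23, 23, 25, 30, 36, 42, 46, 10]
18 [10, 10, 39, 33, 30, 29, 29, 28, 29, 29, 29, 28, 29, 31, 36, 39, 10]
24 [10, 10, 35, 35, 35, 35, 35, 34, 35, 34, 34, 35, 34, 34, 35, 35, 11]
30 [11, 10, 41, 41, 40, 41, 41, 41, 41, 40, 40, 41, 41, 41, 41, 41, 10]
36 [10, 11, 44, 45, 45, 44, 44, 45, 45, 45, 44, 44, 45, 45, 44, 44, 10]
42 [10, 11, 41, 41, 41, 41, 41, 41, 41, 42, 40, 41, 41, 40, 41, 40, 10]
48 [10, 10, 10, 10, 9, 10, 10, 10, 10, 10, 10, 10, 10, 10, 10, 10, 10]
54 [10, 9, 10, 10, 10, 10, 10, 10, 10, 10, 10, 10, 10, 11, 10, 10, 10]
fit [21.70049616  1.01422252] res 0.601433175422251 3059
toe y local 34.700496160141746 toe world [0.43856575 0.02195248]
```

Block fit is consistent with the data sheet: toe z−y = 10.5 mm, fit residual 0.6 mm.

```bash
python3 -c "
from h import *
need([.43743,.01434,.165],-98.6)
d=np.load('w3.npz'); X=d['X']; im=d['im']
m=np.zeros(im.shape[:2],bool); m[240:350,235:340]=1
m&=(X[...,2]>.28)&(X[...,2]<.31); print('cap top',np.median(X[m],0),m.sum())
m=np.zeros(im.shape[:2],bool); m[175:240,235:340]=1
m&=(X[...,2]>.17)&(X[...,2]<.30); print(np.percentile(X[m],[2,50,98],axis=0))
"
```

```text
t 5.93 tcp [0.4363 0.0709 0.2689] yaw -98.39 w 0.0432 gf 30.179901660380892 F [-0.4  0.7 -1.9]
shift 0.0558 -0.0093 0.1039 twist 0.0037
cap top [0.43371723 0.06703422 0.29214529] 8858
[[0.40899837 0.04270856 0.18619409]
 [0.43088764 0.04676075 0.24698755]
 [0.45553805 0.05911092 0.26747132]]
```

>>> servo_tool:
  plan:
    - {"translation": [0.01,-0.002,0.01],"twist": 0.004}
    - {"translation": [0.025,-0.005,0.03],"twist": 0.004}
    - {"translation": [0.042,-0.008,0.055],"twist": 0.004}
    - {"translation": [0.052,-0.009,0.08],"twist": 0.004}
    - {"translation": [0.056,-0.009,0.097],"twist": 0.004}
    - {"translation": [0.056,-0.009,0.104],"twist": 0.004}
    - {"translation": [0.056,-0.009,0.104],"twist": 0.004}
    - {"translation": [0.056,-0.009,0.104],"twist": 0.004}
    - {"translation": [0.056,-0.009,0.104],"twist": 0.004}

```text
t: 6.68
ee_pos: [0.4378, 0.0141, 0.1664]
eef_rot: [-0.652, 0.758, -0.0, 0.001]
wrist_force: [-0.2, 0.1, -3.6]
width: 0.0432
grasp_force: 30.2
```

```bash
python3 -c "
from h import *
need([.43743,.01434,.138],-98.6)
"
```

```text
t 6.68 tcp [0.4378 0.0141 0.1664] yaw -98.6 w 0.0432 gf 30.21702359178107 F [-0.2  0.1 -3.6]
shift -0.0001 0.0004 0.0284 twist 0.0
```

>>> servo_tool:
  plan:
    - {"translation": [0,0,0.012],"twist": 0}
    - {"translation": [0,0,0.023],"twist": 0}
    - {"translation": [0.001,0,0.028],"twist": 0}
    - {"translation": [0.004,0,0.028],"twist": 0}
    - {"translation": [0.008,0,0.028],"twist": 0}
    - {"translation": [0.013,0,0.029],"twist": 0}
    - {"translation": [0.019,0,0.03],"twist": 0}
    - {"translation": [0.025,0,0.031],"twist": 0}
    - {"translation": [0.025,0,0.031],"twist": 0}

```text
t: 7.43
ee_pos: [0.4346, -0.0114, 0.1363]
eef_rot: [-0.652, 0.758, -0.001, 0.002]
wrist_force: [-1.3, 3.1, 8.2]
width: 0.0431
grasp_force: 34.0
```

```bash
python3 - <<'E'
from h import *
need(None)
im,X,T,K=cloud("wrist"); im2=cloud("side")[0]
a=im; b=cv2.resize(im2[180:290,220:340],(420,385)); out=np.zeros((420,800,3),np.uint8); out[:385,380:]=b; out[:285,:380]=cv2.resize(a,(380,285))
cv2.imwrite("pics/p1.png",out[...,::-1])
E
```

```text
t 7.43 tcp [ 0.4346 -0.0114  0.1363] yaw -98.64 w 0.0431 gf 34.005558440694585 F [-1.3  3.1  8.2]
```

View pics/p1.png

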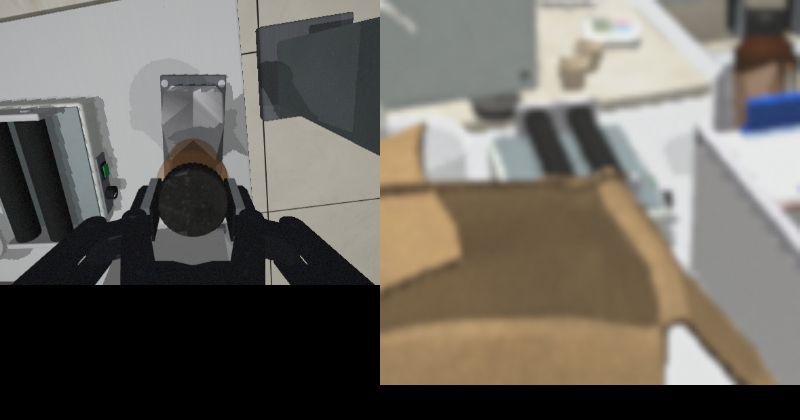

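The wrist view shows the bottle in contact with the groove and starting to tip, cap at (193,203). I'll measure the cap's tilt from depth.

```bash
cat >> h.py <<'E'
def captilt():
    # cap's upper face: dark pixels round the cap's image, plane fit in the rest's frame
    s=observe(); im,X,T,K=cloud("wrist")
    m=np.zeros(im.shape[:2],bool); m[225:345,230:340]=1
    m&=(im.max(-1)<110)&(X[...,2]>s["ee_pos"][2]-.01)&(X[...,2]<s["ee_pos"][2]+.05)
    P=X[m]; rng=np.random.default_rng(0); best=None
    for _ in range(200):
        a=P[rng.choice(len(P),3,False)]; n=np.cross(a[1]-a[0],a[2]-a[0]); L=np.linalg.norm(n)
        if L<1e-5: continue
        n/=L; k=abs((P-a[0])@n)<.0012
        if best is None or k.sum()>best.sum(): best=k
    Q=P[best]; c=Q.mean(0); n=np.linalg.svd(Q-c,full_matrices=False)[2][2]; n*=np.sign(n[2])
    print("cap c",c.round(4),"n",n.round(3),"tilt",np.degrees(np.arccos(n[2])).round(1),best.sum(),len(P))
    return c,n
E
python3 -c "
from h import *
captilt()"
```

```text
cap c [ 0.4328 -0.0145  0.159 ] n [-0.037 -0.21   0.977] tilt 12.3 7807 10738
```

>>> servo_tool:
  plan:
    - {"translation": [0.006,0,0.002],"twist": 0}
    - {"translation": [0.011,0,0.004],"twist": 0}
    - {"translation": [0.017,0,0.007],"twist": 0}
    - {"translation": [0.023,0,0.011],"twist": 0}
    - {"translation": [0.029,0,0.015],"twist": 0}
    - {"translation": [0.034,0,0.019],"twist": 0}
    - {"translation": [0.034,0,0.019],"twist": 0}

```text
t: 8.17
ee_pos: [0.4284, -0.0456, 0.1154]
eef_rot: [-0.651, 0.759, -0.0, 0.001]
wrist_force: [1.6, 1.4, 0.8]
width: 0.0438
grasp_force: 31.8
```

```bash
python3 -c "
from h import *
need(None);captilt()"
```

```text
t 8.17 tcp [ 0.4284 -0.0456  0.1154] yaw -98.69 w 0.0438 gf 31.828716770396568 F [1.6 1.4 0.8]
cap c [ 0.4261 -0.0529  0.1342] n [-0.103 -0.634  0.766] tilt 40.0 7995 9669
```

>>> servo_tool:
  plan:
    - {"translation": [0.003,0,0.003],"twist": 0}
    - {"translation": [0.006,0,0.006],"twist": 0}
    - {"translation": [0.008,0,0.009],"twist": 0}
    - {"translation": [0.008,0,0.009],"twist": 0}
    - {"translation": [0.008,0,0.009],"twist": 0}

```text
t: 8.63
ee_pos: [0.4282, -0.0523, 0.107]
eef_rot: [-0.652, 0.758, -0.001, 0.001]
wrist_force: [0.9, 4.7, 7.6]
width: 0.0432
grasp_force: 32.5
```

```bash
python3 -c "
from h import *
need(None);captilt()"
```

```text
t 8.63 tcp [ 0.4282 -0.0523  0.107 ] yaw -98.62 w 0.0432 gf 32.52602017826575 F [0.9 4.7 7.6]
cap c [ 0.4258 -0.0601  0.125 ] n [-0.116 -0.736  0.668] tilt 48.1 7698 9679
```

>>> servo_tool:
  plan:
    - {"translation": [-0.001,0,-0.001],"twist": 0}
    - {"translation": [-0.001,0,-0.001],"twist": 0}
    - {"translation": [-0.001,0,-0.001],"twist": 0}
    - {"translation": [-0.001,0,-0.001],"twist": 0}
    - {"translation": [-0.001,0,-0.001],"twist": 0}
    - {"translation": [-0.001,0,-0.001],"twist": 0}
  claw: 0.95

```text
t: 9.18
ee_pos: [0.4266, -0.0519, 0.1071]
eef_rot: [-0.652, 0.758, 0.0, -0.0]
wrist_force: [-0.0, 0.2, -0.8]
width: 0.0811
grasp_force: 0.0
```

```bash
python3 -c "
from h import *
need(None);captilt()"
```

```text
t 9.18 tcp [ 0.4266 -0.0519  0.1071] yaw -98.65 w 0.0811 gf 0.0 F [-0.   0.2 -0.8]
cap c [ 0.4256 -0.0591  0.1253] n [-0.128 -0.729  0.673] tilt 47.7 7526 8995
```

>>> servo_tool:
  plan:
    - {"translation": [0,0,0],"twist": 0}
    - {"translation": [0,0,0],"twist": 0}
    - {"translation": [-0.008,0,0.003],"twist": 0}
    - {"translation": [-0.017,0,0.012],"twist": 0}
    - {"translation": [-0.025,-0.001,0.022],"twist": 0}
    - {"translation": [-0.025,-0.001,0.029],"twist": 0}
    - {"translation": [-0.025,-0.001,0.029],"twist": 0}
    - {"translation": [-0.025,-0.001,0.029],"twist": 0}

```text
t: 9.9
ee_pos: [0.4311, -0.0271, 0.0777]
eef_rot: [-0.652, 0.758, 0.0, -0.001]
wrist_force: [-0.3, 0.1, -0.0]
width: 0.0811
grasp_force: 0.0
```

```bash
python3 - <<'E'
from h import *
need([.4312,-.027,.0785],-98.6)
im,X,T,K=cloud("wrist"); cv2.imwrite("pics/g1.png",im[...,::-1])
E
```

```text
t 9.9 tcp [ 0.4311 -0.0271  0.0777] yaw -98.61 w 0.0811 gf 0.0 F [-0.3  0.1 -0. ]
shift -0.0001 -0.0001 -0.0008 twist -0.0002
```

View pics/g1.png

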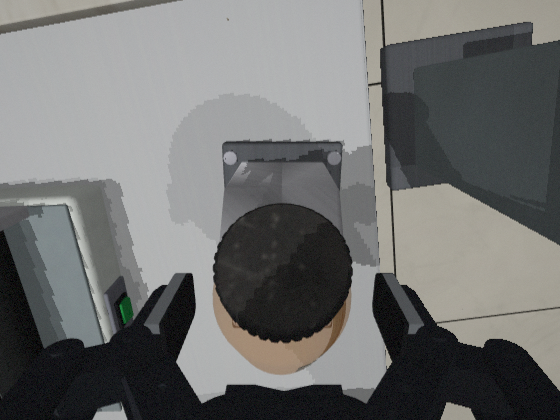

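The bottle lies in the groove, with the open fingers on either side of its body and symmetric about it.

>>> servo_tool:
  plan:
    - {"translation": [0,0,0],"twist": 0}
    - {"translation": [0,0,0],"twist": 0}
    - {"translation": [0,0,0],"twist": 0}
    - {"translation": [0,0,0],"twist": 0}
    - {"translation": [0,0,0],"twist": 0}
    - {"translation": [0,0,0],"twist": 0}
  claw: 0.5
  force: 60

```text
t: 10.45
ee_pos: [0.432, -0.0273, 0.0792]
eef_rot: [-0.652, 0.759, -0.0, 0.001]
wrist_force: [-2.7, 0.5, 6.2]
width: 0.056
grasp_force: 62.0
```

>>> servo_tool:
  plan:
    - {"translation": [0,0,-0.006],"twist": 0}
    - {"translation": [0,0,-0.018],"twist": 0}
    - {"translation": [0,0,-0.035],"twist": 0}
    - {"translation": [0,0,-0.06],"twist": 0}
    - {"translation": [0,0,-0.085],"twist": 0}
    - {"translation": [0,0,-0.105],"twist": 0}
    - {"translation": [0,0,-0.115],"twist": 0}
    - {"translation": [0,0,-0.12],"twist": 0}
    - {"translation": [0,0,-0.12],"twist": 0}

```text
t: 11.2
ee_pos: [0.4318, -0.0272, 0.1993]
eef_rot: [-0.652, 0.759, -0.0, 0.001]
wrist_force: [0.9, -0.7, -3.3]
width: 0.0558
grasp_force: 64.5
```

```bash
python3 - <<'E'
from h import *
need(None);
im,X,T,K=cloud("wrist"); np.savez("w4.npz",im=im,X=X,T=T,K=K); cv2.imwrite("pics/g2.png",im[...,::-1])
captilt()
E
```

```text
t 11.2 tcp [ 0.4318 -0.0272  0.1993] yaw -98.67 w 0.0558 gf 64.51305552385747 F [ 0.9 -0.7 -3.3]
cap c [ 0.4245 -0.0618  0.2412] n [-0.121 -0.726  0.677] tilt 47.4 5814 6132
```

View pics/g2.png

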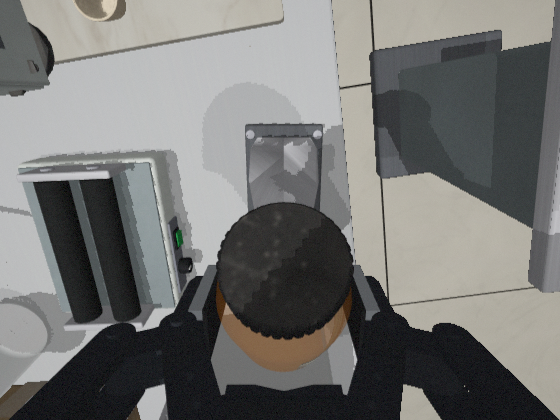

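The bottle is held at 47° and both rollers are fully visible at (35-140, 175-325).

```bash
python3 - <<'E'
from h import *
for f,reg in (("w3.npz",(45,215,30,190)),("w4.npz",(155,335,10,185))):
    d=np.load(f); im,X,T,K=[d[k] for k in ("im","X","T","K")]
    m=np.zeros(im.shape[:2],bool); m[reg[0]:reg[1],reg[2]:reg[3]]=1
    dk=m&(im.max(-1)<70)&(X[...,2]>.045)&(X[...,2]<.08)
    n,l,st,ce=cv2.connectedComponentsWithStats(cv2.morphologyEx(dk.astype(np.uint8),cv2.MORPH_OPEN,np.ones((3,3))))
    cs=[]
    for i in range(1,n):
        if st[i,4]>800:
            P=X[(l==i)]; zt=np.percentile(P[:,2],95); Q=P[P[:,2]>zt-.004]
            c=Q.mean(0); v=np.linalg.svd(Q[:,:2]-c[:2],full_matrices=False)[2][0]; v*=np.sign(v[1])
            t=(P[:,:2]-c[:2])@v; mid=c[:2]+v*(np.percentile(t,.5)+np.percentile(t,99.5))/2
            print(f,"roller",mid.round(4),"top",zt.round(4),"len",np.ptp(np.percentile(t,[.5,99.5])).round(4),"ang",np.degrees(np.arctan2(v[1],v[0])).round(2)); cs.append(mid)
    print("mid",np.mean(cs,0))
    pts=X[m&(X[...,2]>.012)&(X[...,2]<.08)]; print(cv2.minAreaRect((pts[:,:2]*1000).astype(np.float32)))
E
```

```text
w3.npz roller [0.5968 0.0035] top 0.0718 len 0.1397 ang 83.85
w3.npz roller [ 0.6362 -0.0008] top 0.0718 len 0.1401 ang 83.89
mid [0.61650256 0.00134737]
((648.7501831054688, 2.0621719360351562), (171.9901885986328, 214.528564453125), 88.75216674804688)
w4.npz roller [0.5964 0.0033] top 0.0716 len 0.1403 ang 83.86
w4.npz roller [ 0.6357 -0.001 ] top 0.0716 len 0.1402 ang 83.91
mid [0.61607693 0.00116692]
((654.6158447265625, 18.348983764648438), (207.9031982421875, 216.60342407226562), 86.29595184326172)
```

>>> servo_tool:
  plan:
    - {"translation": [-0.004,-0.008,0],"twist": 0}
    - {"translation": [-0.012,-0.025,0],"twist": -0.01}
    - {"translation": [-0.024,-0.05,0],"twist": -0.02}
    - {"translation": [-0.037,-0.077,0],"twist": -0.03}
    - {"translation": [-0.05,-0.104,0.005],"twist": -0.04}
    - {"translation": [-0.063,-0.13,0.012],"twist": -0.045}
    - {"translation": [-0.074,-0.153,0.022],"twist": -0.045}
    - {"translation": [-0.082,-0.169,0.032],"twist": -0.045}
    - {"translation": [-0.085,-0.177,0.039],"twist": -0.045}
    - {"translation": [-0.085,-0.177,0.039],"twist": -0.045}

```text
t: 12.13
ee_pos: [0.6195, 0.0303, 0.1552]
eef_rot: [-0.669, 0.744, 0.001, -0.003]
wrist_force: [-0.4, 0.1, -3.7]
width: 0.0557
grasp_force: 64.5
```

>>> servo_tool:
  plan:
    - {"translation": [0,0,0],"twist": 0}
    - {"translation": [0,0,0],"twist": 0}
    - {"translation": [0,0,0],"twist": 0}
  force: 35

```text
t: 12.38
ee_pos: [0.6189, 0.03, 0.1599]
eef_rot: [-0.669, 0.744, -0.0, 0.0]
wrist_force: [1.1, -0.7, -2.2]
width: 0.0557
grasp_force: 64.5
```

```bash
python3 -c "
from h import *
need([.6194,.0306,.13],-96.1);captilt()"
```

```text
t 12.38 tcp [0.6189 0.03   0.1599] yaw -96.07 w 0.0557 gf 64.51173670124263 F [ 1.1 -0.7 -2.2]
shift -0.0007 -0.0004 0.0299 twist 0.0004
cap c [ 0.6138 -0.0047  0.2029] n [-0.087 -0.731  0.677] tilt 47.4 5846 6136
```

>>> servo_tool:
  plan:
    - {"translation": [-0.001,0,0.015],"twist": 0}
    - {"translation": [-0.001,0,0.026],"twist": 0}
    - {"translation": [-0.001,0,0.031],"twist": 0}
    - {"translation": [-0.001,0,0.033],"twist": 0}
    - {"translation": [-0.001,0,0.033],"twist": 0}
  claw: 0.45
  force: 30

```text
t: 12.85
ee_pos: [0.6191, 0.031, 0.1259]
eef_rot: [-0.669, 0.744, 0.0, -0.0]
wrist_force: [-0.1, -0.3, -2.8]
width: 0.0557
grasp_force: 64.5
```

```bash
python3 -c "
from h import *
need(None);captilt()"
```

```text
t 12.85 tcp [0.6191 0.031  0.1259] yaw -96.07 w 0.0557 gf 64.49076733086258 F [-0.1 -0.3 -2.8]
cap c [ 0.614  -0.0036  0.1689] n [-0.086 -0.728  0.68 ] tilt 47.2 5861 6126
```

>>> servo_tool:
  plan:
    - {"translation": [0,0,0.003],"twist": 0}
    - {"translation": [0.002,0,0.005],"twist": 0}
    - {"translation": [0.005,0,0.007],"twist": 0}
    - {"translation": [0.008,0,0.009],"twist": 0}
    - {"translation": [0.011,0,0.011],"twist": 0}
    - {"translation": [0.014,0,0.013],"twist": 0}
    - {"translation": [0.014,0,0.013],"twist": 0}

```text
t: 13.48
ee_pos: [0.6194, 0.0175, 0.1143]
eef_rot: [-0.669, 0.744, -0.001, 0.002]
wrist_force: [1.0, 4.5, 4.2]
width: 0.0552
grasp_force: 65.2
```

```bash
python3 -c "
from h import *
need(None);captilt()"
```

```text
t 13.48 tcp [0.6194 0.0175 0.1143] yaw -96.07 w 0.0552 gf 65.23209464270622 F [1.  4.5 4.2]
cap c [ 0.6139 -0.0174  0.1567] n [-0.097 -0.789  0.607] tilt 52.6 5621 6073
```

>>> servo_tool:
  plan:
    - {"translation": [0.004,0.0,0.003],"twist": 0}
    - {"translation": [0.007,0.001,0.006],"twist": 0}
    - {"translation": [0.01,0.001,0.009],"twist": 0}
    - {"translation": [0.013,0.001,0.012],"twist": 0}
    - {"translation": [0.016,0.001,0.015],"twist": 0}
    - {"translation": [0.018,0.001,0.018],"twist": 0}
    - {"translation": [0.018,0.001,0.018],"twist": 0}

```text
t: 14.12
ee_pos: [0.6171, -0.0016, 0.0968]
eef_rot: [-0.669, 0.744, -0.002, 0.001]
wrist_force: [2.9, -1.1, 7.4]
width: 0.0553
grasp_force: 64.9
```

```bash
python3 -c "
from h import *
need(None);captilt()"
```

```text
t 14.12 tcp [ 0.6171 -0.0016  0.0968] yaw -96.06 w 0.0553 gf 64.94882941246033 F [ 2.9 -1.1  7.4]
cap c [ 0.6112 -0.0389  0.1377] n [-0.117 -0.942  0.315] tilt 71.7 3685 11458
```

>>> servo_tool:
  plan:
    - {"translation": [0.003,0,0.003],"twist": 0}
    - {"translation": [0.005,0,0.007],"twist": 0}
    - {"translation": [0.007,0,0.01],"twist": 0}
    - {"translation": [0.009,0,0.013],"twist": 0}
    - {"translation": [0.01,0,0.016],"twist": 0}
    - {"translation": [0.01,0,0.017],"twist": 0}
    - {"translation": [0.01,0,0.017],"twist": 0}

```text
t: 14.75
ee_pos: [0.6162, -0.0116, 0.0802]
eef_rot: [-0.669, 0.743, -0.002, 0.001]
wrist_force: [2.6, -3.1, 8.6]
width: 0.0555
grasp_force: 64.2
```

```bash
python3 - <<'E'
from h import *
need(None)
im,X,T,K=cloud("wrist"); np.savez("w5.npz",im=im,X=X,T=T,K=K); cv2.imwrite("pics/l1.png",im[...,::-1])
im,X,T,K=cloud("top"); np.savez("t5.npz",im=im,X=X,T=T,K=K)
E
```

```text
t 14.75 tcp [ 0.6162 -0.0116  0.0802] yaw -96.04 w 0.0555 gf 64.23829572508112 F [ 2.6 -3.1  8.6]
```

View pics/l1.png

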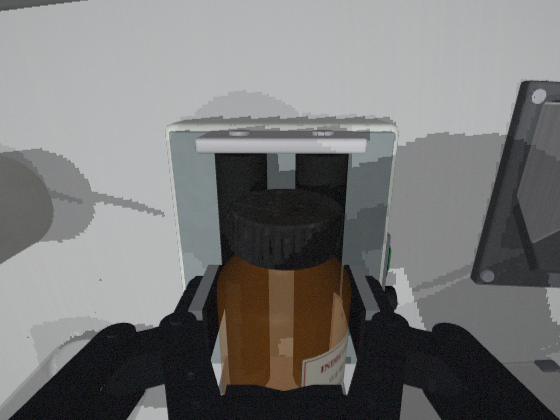

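The bottle lies nearly flat between the rollers, its cap at (285,225), with a clear gap to the end plate at row 145.

```bash
cat >> h.py <<'E'
MM=np.array([.6163,.0012]); MY=np.array([.1063,.9943]); MX=np.array([.9943,-.1063])
def lie(f):
    X=f["X"]; q=np.dstack([(X[...,:2]-MM)@MX,(X[...,:2]-MM)@MY,X[...,2]])*1000
    for y in range(-70,75,5):
        k=(abs(q[...,1]-y)<2.5)&(abs(q[...,0])<35)&(q[...,2]>76)&(q[...,2]<160)
        if k.sum()>8:
            p=q[k]; top=np.percentile(p[:,2],95); print(y,"ridge z",top.round(1),"x",np.median(p[p[:,2]>top-4][:,0]).round(1))
E
python3 -c "
from h import *
lie(np.load('w5.npz')); print('top'); lie(np.load('t5.npz'))"
```

```text
-55 ridge z 119.0 x -0.0
-50 ridge z 120.4 x -0.7
-45 ridge z 120.3 x -0.4
-40 ridge z 120.1 x -0.4
-35 ridge z 116.7 x 0.7
-30 ridge z 159.2 x -17.1
-25 ridge z 159.0 x -0.2
-20 ridge z 153.8 x -2.1
-15 ridge z 125.4 x 0.2
-10 ridge z 125.3 x 0.2
-5 ridge z 125.2 x 0.2
0 ridge z 125.0 x 0.6
5 ridge z 124.9 x 0.2
10 ridge z 124.6 x 0.2
15 ridge z 118.6 x 16.9
20 ridge z 114.1 x -21.4
25 ridge z 110.2 x 25.7
30 ridge z 108.1 x 27.5
top
```

>>> servo_tool:
  plan:
    - {"translation": [0,0,0.001],"twist": 0}
    - {"translation": [0,0,0.001],"twist": 0}
    - {"translation": [0,0,0],"twist": 0}
    - {"translation": [0,0,0],"twist": 0}
    - {"translation": [0,0,0],"twist": 0}
    - {"translation": [0,0,0],"twist": 0}
    - {"translation": [0,0,0],"twist": 0}
  claw: 1

```text
t: 15.43
ee_pos: [0.6139, -0.0105, 0.0781]
eef_rot: [-0.669, 0.744, 0.0, -0.0]
wrist_force: [-0.1, 0.6, 0.3]
width: 0.0858
grasp_force: 0.0
```

>>> servo_tool:
  plan:
    - {"translation": [0,0,-0.01],"twist": 0}
    - {"translation": [0,0,-0.03],"twist": 0}
    - {"translation": [0,0,-0.06],"twist": 0}
    - {"translation": [0,0,-0.095],"twist": 0}
    - {"translation": [-0.02,0,-0.13],"twist": 0}
    - {"translation": [-0.05,0,-0.16],"twist": 0}
    - {"translation": [-0.08,0,-0.16],"twist": 0}
    - {"translation": [-0.08,0,-0.16],"twist": 0}

```text
t: 16.1
ee_pos: [0.6242, 0.0732, 0.242]
eef_rot: [-0.67, 0.743, -0.001, 0.003]
wrist_force: [-0.1, -0.6, -0.9]
width: 0.0855
grasp_force: 0.0
```

```bash
python3 - <<'E'
from h import *
im,X,T,K=cloud("wrist"); np.savez("w6.npz",im=im,X=X,T=T,K=K); cv2.imwrite("pics/l2.png",im[...,::-1])
lie(np.load("w6.npz")); need([.4905,.2,.2],-92.5)
E
```

```text
-55 ridge z 117.9 x 1.3
-50 ridge z 118.1 x 0.6
-45 ridge z 118.1 x 0.6
-40 ridge z 117.5 x 0.6
-35 ridge z 116.0 x 1.3
-30 ridge z 120.2 x 1.9
-25 ridge z 123.2 x 1.2
-20 ridge z 124.1 x 0.8
-15 ridge z 124.4 x 1.2
-10 ridge z 124.3 x 1.1
-5 ridge z 124.2 x 1.1
0 ridge z 124.3 x 1.1
5 ridge z 124.5 x 0.4
10 ridge z 124.4 x 1.1
15 ridge z 124.5 x 0.3
20 ridge z 124.3 x 1.9
25 ridge z 124.2 x 1.1
30 ridge z 124.3 x 1.1
35 ridge z 124.3 x 1.9
40 ridge z 124.3 x 1.8
45 ridge z 124.4 x 1.8
50 ridge z 124.4 x 1.8
55 ridge z 124.0 x 1.8
t 16.15 tcp [0.6231 0.0715 0.2404] yaw -95.93 w 0.0851 gf 0.0 F [-0.9 -0.7 -0.1]
shift -0.1142 0.1451 0.0404 twist -0.0598
```

View pics/l2.png

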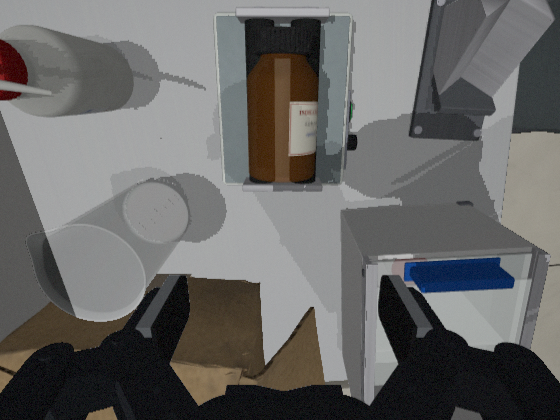

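The bottle lies flat and centred on both rollers: ridge at 124.3 mm, 1 mm off across. Next I close the cover.

>>> servo_tool:
  plan:
    - {"translation": [-0.005,0.02,0],"twist": -0.01}
    - {"translation": [-0.01,0.045,0],"twist": -0.02}
    - {"translation": [-0.025,0.07,0],"twist": -0.03}
    - {"translation": [-0.05,0.095,0.005],"twist": -0.04}
    - {"translation": [-0.08,0.115,0.01],"twist": -0.05}
    - {"translation": [-0.105,0.135,0.02],"twist": -0.06}
    - {"translation": [-0.125,0.145,0.025],"twist": -0.06}
    - {"translation": [-0.136,0.147,0.03],"twist": -0.06}
    - {"translation": [-0.136,0.147,0.03],"twist": -0.06}
    - {"translation": [-0.136,0.147,0.03],"twist": -0.06}
  claw: 0

```text
t: 16.98
ee_pos: [0.4908, 0.2197, 0.2083]
eef_rot: [-0.691, 0.723, -0.0, -0.0]
wrist_force: [-0.4, -0.1, -0.4]
width: 0.0001
grasp_force: 0.0
```

```bash
python3 -c "
from h import *
need([.490,.222,.147],-92.5)"
```

```text
t 16.98 tcp [0.4908 0.2197 0.2083] yaw -92.58 w 0.0001 gf 0.0 F [-0.4 -0.1 -0.4]
shift -0.0022 0.0009 0.0613 twist -0.0014
```

>>> servo_tool:
  plan:
    - {"translation": [0,0.001,0.03],"twist": 0}
    - {"translation": [0,0.001,0.06],"twist": 0}
    - {"translation": [0,0.001,0.061],"twist": 0}
    - {"translation": [-0.013,0.001,0.061],"twist": 0}
    - {"translation": [-0.028,0.001,0.061],"twist": 0}
    - {"translation": [-0.045,0.0,0.061],"twist": 0}
    - {"translation": [-0.06,0.0,0.061],"twist": 0}
    - {"translation": [-0.075,0.0,0.061],"twist": 0}
    - {"translation": [-0.088,0.0,0.061],"twist": 0}
    - {"translation": [-0.094,0.0,0.061],"twist": 0}

```text
t: 17.82
ee_pos: [0.4955, 0.3164, 0.1477]
eef_rot: [-0.691, 0.723, -0.0, 0.001]
wrist_force: [0.2, -1.5, 0.8]
width: -0.0003
grasp_force: 0.7
```

>>> servo_tool:
  plan:
    - {"translation": [-0.002,0,0],"twist": 0}
    - {"translation": [-0.004,0,0],"twist": 0}
    - {"translation": [-0.004,0,0],"twist": 0}

```text
t: 18.07
ee_pos: [0.4952, 0.318, 0.1472]
eef_rot: [-0.691, 0.723, 0.0, 0.0]
wrist_force: [0.4, -0.4, -0.4]
width: 0.0004
grasp_force: 0.0
```

```bash
cat > bar.py <<'E'
from h import *
need(None)
im,X,T,K=cloud("top"); hsv=cv2.cvtColor(im,cv2.COLOR_RGB2HSV); b=(hsv[...,0]>105)&(hsv[...,0]<130)&(hsv[...,1]>150)
n,l,st,ce=cv2.connectedComponentsWithStats(b.astype(np.uint8))
for i in range(1,n):
    if st[i,4]>30 and 150<ce[i][0]<260: print(st[i],ce[i].round(2),ray(T,K,*ce[i],.158).round(4))
E
python3 bar.py
```

```text
t 18.07 tcp [0.4952 0.318  0.1472] yaw -92.63 w 0.0004 gf 0.0 F [ 0.4 -0.4 -0.4]
[237 240   5  27 121] [239.2  253.69] [0.4872 0.1448 0.158 ]
```

>>> servo_tool:
  plan:
    - {"translation": [-0.001,0,0],"twist": 0}
    - {"translation": [-0.002,0,0],"twist": 0}
    - {"translation": [-0.003,0,0],"twist": 0}
    - {"translation": [-0.003,0,0],"twist": 0}

```text
t: 18.45
ee_pos: [0.4953, 0.3205, 0.1473]
eef_rot: [-0.691, 0.723, -0.0, -0.0]
wrist_force: [-0.6, -0.9, -0.2]
width: -0.0001
grasp_force: 0.6
```

>>> servo_tool:
  plan:
    - {"translation": [-0.001,0,0],"twist": 0}
    - {"translation": [-0.002,0,0],"twist": 0}
    - {"translation": [-0.002,0,0],"twist": 0}

```text
t: 18.7
ee_pos: [0.4954, 0.3228, 0.1473]
eef_rot: [-0.691, 0.723, 0.0, -0.0]
wrist_force: [-1.0, -1.2, 0.5]
width: -0.0001
grasp_force: 0.5
```

Now back off, rise and check the bar from a clear view.

>>> servo_tool:
  plan:
    - {"translation": [0.01,0,0],"twist": 0}
    - {"translation": [0.025,0,0],"twist": 0}
    - {"translation": [0.025,0,-0.03],"twist": 0}
    - {"translation": [0.03,0,-0.07],"twist": 0}
    - {"translation": [0.05,0.02,-0.1],"twist": 0}
    - {"translation": [0.08,0.04,-0.1],"twist": 0}
    - {"translation": [0.115,0.06,-0.1],"twist": 0}
    - {"translation": [0.15,0.06,-0.1],"twist": 0}
    - {"translation": [0.18,0.06,-0.1],"twist": 0}
    - {"translation": [0.18,0.06,-0.1],"twist": 0}

```text
t: 19.53
ee_pos: [0.4256, 0.141, 0.2479]
eef_rot: [-0.69, 0.724, 0.0, 0.001]
wrist_force: [-0.1, 1.3, -1.5]
width: 0.0
grasp_force: 0.0
```

```bash
python3 bar.py; python3 -c "
from h import *
d=np.load('top.npz')
print(ray(d['T'],d['K'],167.474,252.22,.158))"
```

```text
t 19.53 tcp [0.4256 0.141  0.2479] yaw -92.74 w 0.0 gf 0.0 F [-0.1  1.3 -1.5]
[165 239   6  28 153] [167.71 252.86] [0.4937 0.3339 0.158 ]
[237 240   5  14  57] [239.46 246.58] [0.5058 0.1438 0.158 ]
[0.49539882 0.33455506 0.158     ]
```

```bash
python3 - <<'E'
from h import *
im,X,T,K=cloud("top"); lie({"X":X[:, :]})
print(close_job())
E
```

```text
-55 ridge z 118.9 x 4.2
-50 ridge z 120.9 x -3.2
-45 ridge z 118.9 x 0.5
-40 ridge z 117.3 x 4.4
-35 ridge z 118.2 x 1.1
-30 ridge z 120.3 x 6.0
-25 ridge z 123.5 x 2.3
-20 ridge z 125.1 x 4.4
-15 ridge z 126.2 x 1.2
-10 ridge z 126.6 x 3.3
-5 ridge z 125.7 x 6.1
0 ridge z 125.1 x 3.1
5 ridge z 126.1 x 5.3
10 ridge z 127.2 x 7.4
15 ridge z 126.2 x 4.4
20 ridge z 126.5 x 1.0
25 ridge z 125.4 x 6.9
30 ridge z 125.8 x 4.6
35 ridge z 127.7 x 8.0
40 ridge z 127.0 x 4.9
45 ridge z 128.1 x 5.5
50 ridge z 125.0 x 1.4
55 ridge z 123.7 x 8.2
the job is handed in; nothing more can be done
None
```

I handed the job in at about 19.6 s (limit 66 s): the bottle was parked in the V-block, regripped and laid centred on both rollers, and the cover is back within about 1 mm of its starting position; the judge returned no verdict.

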